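# Re-zero the sample mill and set it four clicks open

### The arm

A 6-joint arm with a two-finger parallel gripper is mounted at the origin on a cart in front of the work surface, level with it; the furniture and walls round the work are solid. World frame = base frame: x ahead of the robot, y to its left, z up, the work surface at z = 0. Lengths are in m, angles in rad, forces in N, time in s.
With the tool pointing down it reaches from about 0.275 to 0.75 m from the base axis. Payload 10.2 kg.
Tool frame: the origin (TCP) lies midway between the tips of the shut fingers; the grasp point (between the pads) lies 19 mm behind it (env.hold_point_z is the distance from the TCP to the grasp point, in m); z points along the fingers, y is the line along which they close (so a half turn about z gives the same grasp; the last joint's range is limited). The gripper opens to 85 mm and grips with 20 to 120 N. Pads are 22 mm wide; open, the fingers measure 114 mm over their backs; the gripper's body (76 mm by 85 mm) begins 54 mm behind the grasp point. The pads swing forward as they close: fully open they stand 13 mm farther back than shut.
Start: joints at [0.94, 0.313, 1.498, -0, 1.331, -0.223], TCP at [0.208, 0.482, 0.231] pointing down, gripper open.
Joint ranges: [-2.94, 2.94], [-0.97, 2.17], [0.19, 2.56], [-1.23, 4.37], [0.02, 3.11], [-2.88, 2.88]. Speed limits (rad/s): [2.39, 2.39, 3.01, 3.14, 3.14, 3.14].

### API

Orientations are given as a unit quaternion [x, y, z, w].
In Python, from bench import env, kinematics, monitor, eyes, job gives the robot as it stands. The module is installed in compiled form; this text tells all that it offers. Calls block until the motion is done:
- env.reach(position, orientation): joint-space move of the TCP to a pose.
- env.movel(position, velocity=0.15, frame=None, guard=None): straight line of the TCP; frame=None keeps the orientation; velocity is the mean speed in m/s. With guard (N) it stops when the force on the tool has changed by that much, and returns True; else False.
- env.set_joints(angles): joint-space move.
- env.release() and env.close_gripper(effort=None): open the fingers fully, or close them until they stop; effort is the grip in N (None keeps the last).
- env.hold(seconds).
- kinematics.ik(position, orientation): joint angles nearest the present ones, or None.
- monitor.sense(): the state.
- eyes.grab_frame(name): name is "scene" or "top" or "wrist"; returns a dict with "frame" (420x560x3 uint8, red, green, blue), "mtx" (3x3 intrinsics, pixels), "view" (4x4, takes a point from world to camera coordinates). Camera axes: x right, y down, z forward; pixel columns grow to the right and rows downward; lengths in m; the calibration is good to about 2 mm. A picture is of the moment at which its call begins. There is no depth.
A pose or a line that the arm cannot do raises env.MotionError and nothing moves.
- job.hand_in(): hands the job in; it is judged then, once.
The state is a dict: "clock": time; "joints": joint angles; "qvel": joint speeds; "joint_efforts": joint torques, N m; "position": TCP position; "ee_rot": TCP orientation; "contact_force": force on the tool from outside, world axes, zero at the start; "ft_torque": the same for the moment, N m; "finger_gap": opening from 0.0 (shut) to 1.0 (fully open); "gripper_force": force on a finger pad.
Only numpy, scipy, OpenCV 4.12 (cv2) and the standard library are available. Lean on these libraries where they do the work, as an engineer would, in place of code of your own. Each camera call takes 0.05 s, during which the arm holds its last target. There are 200 camera calls.

### The job

The bench sample mill has just been cleaned and its setting is lost. Turn the ribbed adjustment ring on top of it clockwise until you feel the burrs touch, without wringing it tight, then back it off exactly four clicks and let go. Leave the cup under its spout, the petri dish and the beaker where they stand.

Things in the scene. Friction and masses are not known exactly. Their poses are not given: they have to be found in the camera images.
- adjust_ring: ribbed black ring on top of the sample mill, 58 mm across, 30 mm high, open funnel mouth. Origin on its turning axis at its underside, 193 mm above the bench; z up. It only turns about z; clockwise from above closes the burrs. Under it a neck 43 mm across, 16 mm high, stands on the 89 mm flange: fingertips may reach 14 mm below its underside
- ring_grip (a point): middle of the ring, on its axis, 15 mm above its underside: height to grip at. The ring clicks 24 times a turn (every 15 degrees): a spring plunger resists with up to 0.13 N m on the way from one click to the next, and pulls the ring into the nearest click when it is let go and holds it there. It may be turned by open-handed regrasping
- ring_index (a point): small bare-metal index rib on the ring's top rim, 26 mm off its axis, turns with it. It does not tell where the burrs meet; that differs each time the mill is put together, 5 to 11 clicks clockwise of the start
- fixed_burr (a point): centre of the fixed burr's working face inside the mill; z up. The burrs first touch right in a click position. From there on they stop the ring springily, with about 8 N m per radian of further turn (2 N m a click), and it springs back to the touch when let go. Over about 1 N m they are wrung together and spoilt
- moving_burr_face (a point): centre of the moving burr's working face inside the mill. Touching, it is level with fixed_burr; each click of the ring counter-clockwise lifts it by 0.03 mm, so four clicks are 0.12 mm, far too little to be measured from outside
- mill: the bench sample mill, screwed down: foot 182 x 122 mm, motor housing at its back, round aluminium grinding head at its front, flange top 177 mm above the bench; only neck and ring stand higher. Origin on the bench under the ring's axis; x points to the motor housing, z up
- catch_cup_centre (a point): small white catch cup, loose, on the mill's foot under the spout, 70 mm across, 50 mm high; the point is its centre, half-way up. Bystander
- petri_centre (a point): closed petri dish, 91 mm across, 14 mm high, loose on the bench to the left; the point is its centre. Bystander
- beaker_centre (a point): translucent beaker, 72 mm across, 90 mm high, loose on the bench to the right; the point is its centre. Bystander

How it is judged:
By the outcome, as a careful person would: the job done as asked, in the order asked, and still so for the second after the job is handed in, with the robot touching nothing.
It also fails if it takes over 72 s, if anything falls off the work surface, if the arm or the gripper's body presses on something with over 40 N, if the wrist force passes 120 N, or if a joint passes its speed limit or range.

## Working session

There is one attempt and no reset: what is moved stays moved. The work goes in short steps, each a Python script; the robot and the scene stay as the last script left them, time stands still between calls to the robot, and variables do not carry over. Pictures are saved under pics/ and viewed, at most 10 in all, crops included, and the job is handed in when it is done.

```bash
mkdir -p pics
python3 - <<'E'
from bench import env,monitor,eyes
import cv2,numpy as np
for n in("top","scene"):
    f=eyes.grab_frame(n); cv2.imwrite(f"pics/{n}0.png",f["frame"][:,:,::-1]); np.savez(f"{n}0.npz",**f)
    V=np.array(f["view"]); print(n,-V[:3,:3].T@V[:3,3],f["mtx"][0][0])
s=monitor.sense(); print({k:np.round(v,3) for k,v in s.items()})
E
```

```text
top [0.29840327 0.12742059 0.9759043 ] 432.6859928588457
scene [ 0.13996049 -0.34278411  0.84010235] 425.77790878093515
{'clock': np.float64(0.1), 'joints': array([ 0.94 ,  0.313,  1.498, -0.   ,  1.331, -0.223]), 'qvel': array([-0.001, -0.001, -0.001, -0.001,  0.   ,  0.   ]), 'joint_efforts': array([ 3.0000e-03, -4.1290e+01, -2.6014e+01, -0.0000e+00,  3.0000e-03,
        0.0000e+00]), 'position': array([0.208, 0.482, 0.231]), 'ee_rot': array([ 0.203,  0.979, -0.001, -0.   ]), 'contact_force': array([ 0.281, -0.3  ,  0.371]), 'ft_torque': array([ 0.01 ,  0.06 , -0.041]), 'gripper_force': np.float64(0.0), 'finger_gap': np.float64(0.998)}
```

View pics/top0.png

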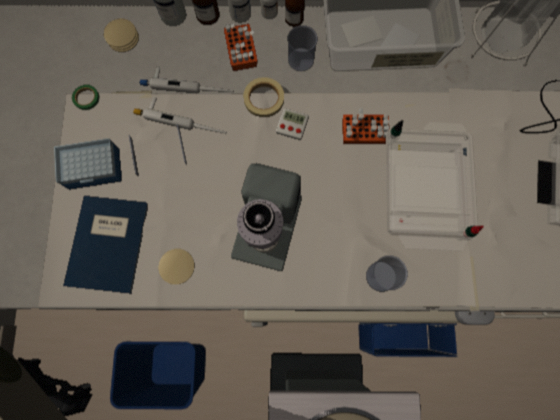

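View pics/scene0.png

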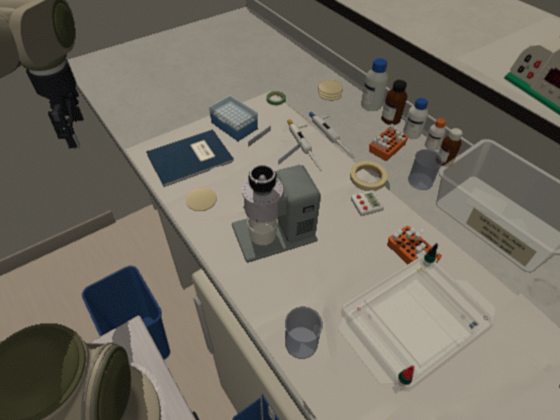

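The top view shows the black ring at about (261,216). In the scene view it is at about (262,180). Next I'll locate it precisely.

```bash
cat > h.py <<'E'
import numpy as np,cv2
def ray(f,px,z):
    V=np.array(f["view"]);R=V[:3,:3];c=-R.T@V[:3,3]
    d=R.T@np.linalg.inv(f["mtx"])@[px[0],px[1],1.]
    return c+d*(z-c[2])/d[2]
def proj(f,p):
    V=np.array(f["view"]);q=np.array(f["mtx"])@(V[:3,:3]@p+V[:3,3]); return q[:2]/q[2]
E
python3 - <<'E'
from h import *
ims=[]
for n,(u,v) in dict(top=(261,216),scene=(262,180)).items():
    f=np.load(n+"0.npz"); im=f["frame"][:,:,::-1].copy()
    g=im.max(2); m=np.zeros_like(g); m[v-25:v+25,u-25:u+25]=(g[v-25:v+25,u-25:u+25]<45)
    cs,_=cv2.findContours(m,cv2.RETR_EXTERNAL,cv2.CHAIN_APPROX_NONE)
    c=max(cs,key=cv2.contourArea); e=cv2.fitEllipse(c); print(n,e, cv2.boundingRect(c))
    for z in(.223,.208): print(z,ray(f,e[0],z))
    ims.append(cv2.resize(im[v-40:v+40,u-40:u+40],(400,400),interpolation=cv2.INTER_CUBIC))
cv2.imwrite("pics/crop.png",np.clip(np.hstack(ims)*1.6,0,255).astype(np.uint8))
E
```

```text
top ((258.0908203125, 215.65084838867188), (23.070110321044922, 23.93922233581543), 73.49754333496094) (246, 204, 25, 24)
0.223 [0.47804947 0.17584456 0.223     ]
0.208 [0.48162854 0.17680931 0.208     ]
scene ((262.1041259765625, 180.9996337890625), (23.812807083129883, 24.357765197753906), 66.3289794921875) (249, 176, 27, 18)
0.223 [0.46542766 0.15530039 0.223     ]
0.208 [0.47333884 0.16740741 0.208     ]
```

View pics/crop.png

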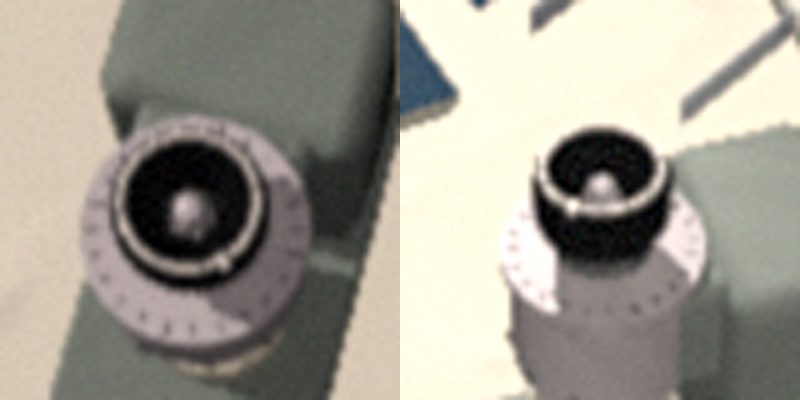

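Run:
```python
from h import *
t=np.load("top0.npz");s=np.load("scene0.npz")
print(ray(t,(259,216.6),.223),ray(t,(260.4,222),.177),ray(s,(262.6,174.2),.223))
print("idx",ray(t,(266.2,228.6),.224),ray(s,(256.5,181.4),.224))
print("housing dir", ray(t,(272,180),.17))
```

```text
[0.47631236 0.17418444 0.223     ] [0.47669846 0.17419355 0.177     ] [0.47701323 0.17065759 0.223     ]
idx [0.45426715 0.16093417 0.224     ] [0.45504701 0.15995344 0.224     ]
housing dir [0.56246326 0.15345781 0.17      ]
```

The two views agree on an axis near (0.4765, 0.173). I'll go above it and look with the wrist camera.

Run:
```python
from h import *
from bench import env,kinematics,monitor,eyes
from scipy.spatial.transform import Rotation as R
p=[.4765,.1735,.32]
q=kinematics.ik(p,monitor.sense()["ee_rot"]); print(np.round(q,3))
q=np.array(q); q[5]=-1.6
env.set_joints(q)
a=monitor.sense(); print(a["clock"],a["position"],R.from_quat(a["ee_rot"]).as_matrix().round(3))
q[5]=-1.5; env.set_joints(q)
b=monitor.sense(); print(b["clock"],b["position"],R.from_quat(b["ee_rot"]).as_matrix().round(3),b["contact_force"],b["ft_torque"])
f=eyes.grab_frame("wrist"); np.savez("w0.npz",**f)
im=f["frame"][:,:,::-1].copy()
cv2.imwrite("pics/w0.png",np.clip(im*1.5,0,255).astype(np.uint8))
print(proj(f,np.array([.4765,.1735,.223])))
```

```text
[ 1.180e-01  2.250e-01  1.383e+00 -1.000e-03  1.534e+00 -1.045e+00]
1.6417 [0.47621599 0.17409629 0.31981088] [[-0.989 -0.147 -0.001]
 [-0.147  0.989 -0.001]
 [ 0.001 -0.001 -1.   ]]
1.8917 [0.47623232 0.17414773 0.31987604] [[-0.999 -0.051 -0.001]
 [-0.051  0.999 -0.001]
 [ 0.001 -0.001 -1.   ]] [-0.18317186  0.20923945  0.68040286] [0.00845882 0.04794984 0.03493702]
[276.99334109 203.20640324]
```

View pics/w0.png

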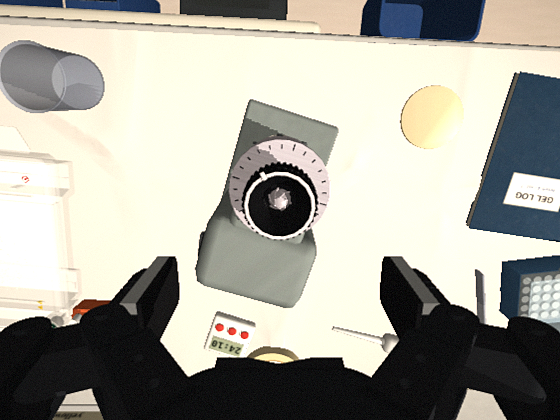

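The wrist view shows the mill with the ring rim centred near (281,204) and the index rib near (264,176). Positive q6 turns clockwise. Next I'll fit the rim.

Run:
```python
from h import *
f=np.load("w0.npz"); g=cv2.cvtColor(f["frame"],cv2.COLOR_RGB2GRAY)
for th in (25,40,60):
    m=np.zeros_like(g); m[166:242,240:322]=(g[166:242,240:322]<th)
    # inner funnel mouth: connected dark component holding pixels near the centre
    n,l,st,ce=cv2.connectedComponentsWithStats(m)
    k=l[215,262]; mm=(l==k).astype(np.uint8)
    c=max(cv2.findContours(mm,cv2.RETR_EXTERNAL,cv2.CHAIN_APPROX_NONE)[0],key=cv2.contourArea)
    e=cv2.fitEllipse(cv2.convexHull(c)); print(th,k,st[k],e,ray(f,e[0],.223))
cc=cv2.HoughCircles(cv2.resize(g,None,fx=3,fy=3,interpolation=cv2.INTER_CUBIC)[450:780,660:1020],cv2.HOUGH_GRADIENT,1.5,100,param1=120,param2=30,minRadius=85,maxRadius=130)
for x,y,r in cc[0][:3]:
    c=((x+660)/3,(y+450)/3); print(c,r/3,ray(f,c,.223))
```

```text
25 3 [ 248  176   63   60 2490] ((279.2709655761719, 205.6000518798828), (59.53658676147461, 62.08314514160156), 93.58259582519531) [0.47825034 0.1752635  0.223     ]
40 3 [ 248  176   63   60 2537] ((279.3415222167969, 205.55653381347656), (59.773826599121094, 62.13270568847656), 91.58936309814453) [0.4782143  0.17531368 0.223     ]
60 4 [ 248  176   63   60 2609] ((279.3803405761719, 205.52841186523438), (59.846473693847656, 62.644962310791016), 89.38448333740234) [0.47819126 0.17534113 0.223     ]
(np.float32(280.75), np.float32(205.75)) 30.383333 [0.47831058 0.17635678 0.223     ]
```

Run:
```python
from h import *
from bench import env,monitor
def rep(t):
    s=monitor.sense(); print(t,round(s["clock"],2),s["position"].round(4),s["contact_force"].round(2),s["ft_torque"].round(3),round(float(s["gripper_force"]),1),round(float(s["finger_gap"]),3),s["joints"][5].round(4)); return s
env.movel([.4775,.1750,.30]); rep("above")
print(env.movel([.4775,.1750,.189],velocity=.08,guard=6)); rep("down")
env.close_gripper(20); rep("closed")
env.hold(.3); rep("held")
```

```text
above 2.23 [0.4772 0.1751 0.2997] [-0.09 -0.12  0.07] [-0.014  0.02  -0.04 ] 0.0 0.995 -1.4984
False
down 3.76 [0.4777 0.175  0.1894] [-0.34 -0.43  0.41] [-0.054 -0.065 -0.056] 0.0 1.002 -1.4969
closed 4.12 [0.4776 0.1743 0.1895] [-1.02 -4.76  3.29] [-0.984  0.296  0.064] 21.7 0.673 -1.497
held 4.42 [0.4777 0.1743 0.1895] [-2.79 -6.48  5.13] [-1.024  0.173  0.016] 21.7 0.671 -1.497
```

```bash
cat > r.py <<'E'
from h import *
from bench import env,monitor,kinematics,eyes
def rep(t=""):
    s=monitor.sense(); print(t,round(s["clock"],2),s["position"].round(4),s["contact_force"].round(1),s["ft_torque"].round(3),round(float(s["gripper_force"]),1),round(float(s["finger_gap"]),3),np.degrees(s["joints"][5]).round(2),s["joint_efforts"][5].round(3),flush=True); return s
E
python3 - <<'E'
from r import *
env.movel([.4775,.1738,.189],velocity=.03); rep("recentred")
env.close_gripper(40); env.hold(.2); s=rep("40N")
q=np.array(kinematics.ik([.4775,.1738,.189],s["ee_rot"])); q[5]=np.radians(-85.8); np.save("q.npy",q); print(q.round(4))
for k in range(1,9):
    q[5]=np.radians(-85.8+7.5*k); env.set_joints(q); rep(7.5*k)
E
```

```text
recentred 4.67 [0.4777 0.1742 0.1895] [-1.3  3.2  6.2] [0.225 0.166 0.02 ] 21.8 0.677 -85.91 0.001
40N 5.09 [0.4777 0.1742 0.1896] [-1.3  3.2  7.1] [0.106 0.244 0.035] 41.4 0.668 -85.91 0.013
[ 1.1830e-01  3.1340e-01  1.6118e+00 -3.0000e-04  1.2160e+00 -1.4975e+00]
7.5 5.35 [0.4777 0.1744 0.1896] [-1.1  4.1  6.2] [ 0.35   0.239 -0.026] 41.6 0.668 -78.26 0.212
15.0 5.61 [0.4777 0.1745 0.1896] [-1.8  3.9  6.5] [ 0.433  0.279 -0.053] 41.6 0.665 -70.76 0.265
22.5 5.87 [0.4777 0.1747 0.1896] [-0.1  6.   6.2] [ 0.581  0.22  -0.033] 41.7 0.67 -63.26 0.228
30.0 6.12 [0.4778 0.1749 0.1896] [-0.5  6.   6. ] [ 0.768  0.223 -0.064] 41.7 0.668 -55.76 0.266
37.5 6.37 [0.4778 0.175  0.1896] [0.6 7.5 6.1] [0.933 0.186 0.058] 41.9 0.666 -48.26 0.336
45.0 6.62 [0.4779 0.1751 0.1896] [0.4 9.8 5.5] [ 1.04   0.115 -0.028] 41.9 0.667 -40.76 0.266
52.5 6.88 [0.478  0.1752 0.1896] [2.3 9.5 4.6] [1.212 0.02  0.031] 42.2 0.663 -33.26 0.284
60.0 7.12 [0.4781 0.1753 0.1897] [ 2.  10.2  3.7] [ 1.353 -0.072 -0.006] 42.2 0.665 -25.76 0.254
```

Turning works, but the side force is growing to about 10 N, so my axis x is roughly 1 mm short. I'll regrasp centred at this click and continue in fine, guarded steps.

Run:
```python
from r import *
env.release(); env.hold(.2); s=rep("open")
p=[.4788,.1744,.189]
q=np.array(kinematics.ik(p,s["ee_rot"])); q[5]=np.radians(-25.8); env.set_joints(q); np.save("q.npy",q)
env.close_gripper(40); env.hold(.2); s=rep("regrip")
for k in range(1,5):
    q[5]=np.radians(-25.8+3.75*k); env.set_joints(q); rep(60+3.75*k)
```

```text
open 7.72 [0.4775 0.1737 0.189 ] [ 0.4 -0.3  0.5] [-0.031 -0.051 -0.024] 0.0 1.0 -25.8 -0.0
regrip 8.55 [0.4789 0.1745 0.1893] [-1.2 -0.   4.5] [ 0.143  0.105 -0.009] 42.6 0.664 -25.8 -0.031
63.75 8.8 [0.4789 0.1745 0.1893] [-0.3  1.   6.2] [0.148 0.092 0.05 ] 42.8 0.666 -22.13 0.225
67.5 9.05 [0.4789 0.1745 0.1893] [-0.6  0.5  4.7] [ 0.105  0.093 -0.014] 42.9 0.67 -18.4 0.145
71.25 9.3 [0.479  0.1745 0.1893] [-1.1  0.5  5.7] [ 0.12  -0.028 -0.142] 42.8 0.666 -14.67 -0.002
75.0 9.55 [0.4789 0.1745 0.1893] [-1.3  0.9  5.3] [ 0.133  0.101 -0.053] 42.9 0.668 -10.93 0.09
```

Run:
```python
from r import *
q=np.load("q.npy"); a=75.0; L=[]
while a<172:
    a+=2; q[5]=np.radians(-25.8+a-60); env.set_joints(q)
    t=[]
    for _ in range(3): env.hold(.02); t.append(monitor.sense()["ft_torque"][2])
    s=monitor.sense(); t=np.mean(t); L.append((a,round(float(t),3),s["joint_efforts"][5].round(2)))
    if t>.3: break
print(L); rep(a)
```

```text
[(77.0, 0.084, np.float64(0.12)), (79.0, -0.079, np.float64(-0.02)), (81.0, -0.017, np.float64(0.03)), (83.0, -0.11, np.float64(-0.1)), (85.0, -0.07, np.float64(-0.04)), (87.0, -0.314, np.float64(-0.29)), (89.0, -0.11, np.float64(-0.09)), (91.0, 0.058, np.float64(0.09)), (93.0, 0.012, np.float64(0.05)), (95.0, 0.004, np.float64(0.03)), (97.0, -0.034, np.float64(-0.02)), (99.0, -0.104, np.float64(-0.1)), (101.0, -0.138, np.float64(-0.1)), (103.0, -0.282, np.float64(-0.29)), (105.0, -0.049, np.float64(-0.02)), (107.0, 0.171, np.float64(0.21)), (109.0, -0.015, np.float64(-0.01)), (111.0, 0.037, np.float64(0.03)), (113.0, -0.11, np.float64(-0.1)), (115.0, -0.054, np.float64(-0.03)), (117.0, -0.293, np.float64(-0.29)), (119.0, -0.117, np.float64(-0.08)), (121.0, 0.215, np.float64(0.23)), (123.0, 1.113, np.float64(1.08))]
123.0 16.75 [0.4788 0.1741 0.1892] [-0.8 -1.9  6.4] [-0.201  0.184  1.092] 43.0 0.669 36.94 1.08
```

Contact came sharply just past click 8, at 120°. The reading was stronger than I wanted, so I'll relax to the touch position now and check the zero for slip.

Run:
```python
from r import *
q=np.load("q.npy"); L=[]
for a in (121.5,120,118.5,117,115,113,111,109,107,105,103,101):
    q[5]=np.radians(-25.8+a-60); env.set_joints(q)
    t=[]
    for _ in range(3): env.hold(.02); t.append(monitor.sense()["ft_torque"][2])
    L.append((a,round(float(np.mean(t)),3)))
print(L); rep(a)
```

```text
[(121.5, -0.013), (120, -0.063), (118.5, 0.04), (117, -0.019), (115, 0.029), (113, 0.105), (111, 0.161), (109, 0.172), (107, 0.027), (105, 0.047), (103, 0.04), (101, 0.066)]
101 20.35 [0.4789 0.1741 0.1892] [-1.1 -1.8  5.6] [-0.193  0.15   0.117] 43.0 0.664 15.03 0.055
```

Run:
```python
from r import *
o=[]
for n in("wrist","scene"):
    f=eyes.grab_frame(n); np.savez(n+"1.npz",**f); im=np.clip(f["frame"][:,:,::-1]*1.5,0,255).astype(np.uint8)
    c=proj(f,np.array([.4788,.1744,.223])); print(n,c)
    x,y=[int(np.clip(round(v),50,m-50)) for v,m in zip(c,(560,420))]
    o.append(cv2.resize(im[y-50:y+50,x-50:x+50],(400,400),interpolation=cv2.INTER_CUBIC)); print(x,y)
    for a in (75,90,101,105,116): print(a,proj(f,np.array([.4788+.026*np.cos(np.radians(208.9-a)),.1744+.026*np.sin(np.radians(208.9-a)),.224])).round(1))
cv2.imwrite("pics/mid.png",np.hstack(o))
```

```text
wrist [280.55201982 304.88856708]
281 305
75 [221.9 266.6]
90 [235.2 254.1]
101 [247.3 247.1]
105 [252.1 245.1]
116 [266.  241.2]
scene [262.29855342 172.77673826]
262 173
75 [249.9 170.6]
90 [251.  168.4]
101 [252.4 167. ]
105 [253.  166.5]
116 [254.8 165.4]
```

View pics/mid.png

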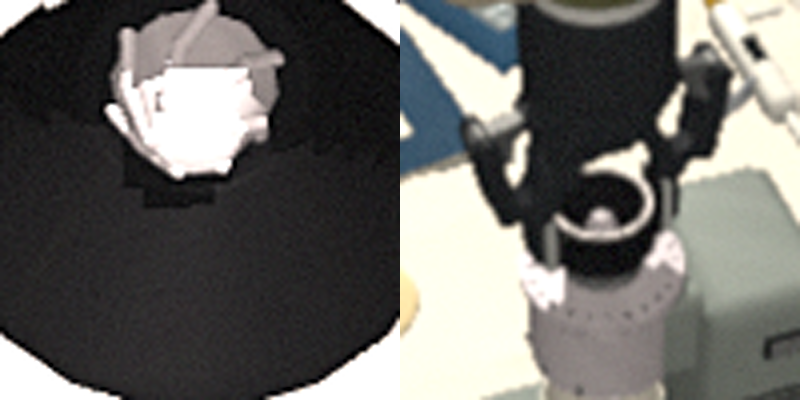

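The wrist crop only shows the inside of the funnel, so I'll view the rim region of the same frame.

Run:
```python
from h import *
f=np.load("wrist1.npz"); im=np.clip(f["frame"][:,:,::-1]*1.6,0,255).astype(np.uint8)
cv2.imwrite("pics/wr.png",cv2.resize(im[210:410,180:380],(600,600),interpolation=cv2.INTER_CUBIC))
```

```text
(no output)
```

View pics/wr.png

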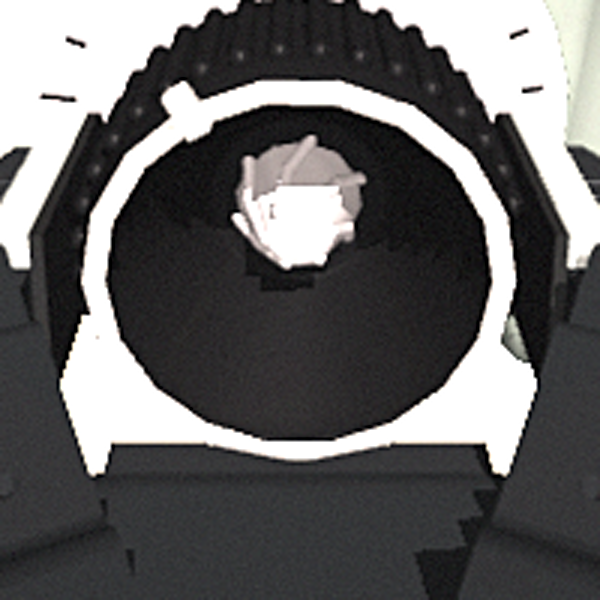

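The rib is clear at pixel (242,247), about 32° left of up against about 29° before gripping. So the hand slipped only about 3° on the ring, and touch was at click 8 (120°). I'll turn to click 4 (60° ring, about 63° hand), release, rise and compare with the starting picture.

Run:
```python
from r import *
q=np.load("q.npy")
for a in (93,85,77,70,66,63):
    q[5]=np.radians(-25.8+a-60); env.set_joints(q); env.hold(.05); rep(a)
f=eyes.grab_frame("wrist"); im1=f["frame"][210:410,180:380,::-1]
env.release(); env.hold(.4); rep("open")
p=monitor.sense()["position"]
env.movel([p[0],p[1],.32],velocity=.12)
q=np.array(kinematics.ik([.4765,.1735,.32],monitor.sense()["ee_rot"])); q[5]=-1.5; env.set_joints(q); env.hold(.3); rep("above")
f=eyes.grab_frame("wrist"); np.savez("w1.npz",**f)
a=np.load("w0.npz")["frame"][155:255,230:330,::-1]; b=f["frame"][155:255,230:330,::-1]
im=np.hstack([cv2.resize(np.clip(x*1.5,0,255).astype(np.uint8),(400,400),interpolation=cv2.INTER_CUBIC) for x in(a,b)])
cv2.imwrite("pics/cmp.png",im)
```

```text
93 20.76 [0.4789 0.1741 0.1892] [-1.8 -1.2  5.2] [-0.233  0.099  0.129] 43.0 0.664 7.01 0.067
85 21.07 [0.479  0.1741 0.1892] [-0.2 -1.2  5.3] [-0.22   0.112  0.014] 43.0 0.669 -0.97 -0.089
77 21.38 [0.479  0.1741 0.1892] [ 0.7 -1.3  5.4] [-0.226 -0.04   0.019] 43.0 0.669 -8.83 -0.044
70 21.68 [0.4791 0.1741 0.1892] [ 0.5 -0.9  4.9] [-0.204 -0.013  0.03 ] 43.0 0.664 -15.83 -0.096
66 21.98 [0.4791 0.1742 0.1892] [ 0.3 -0.7  4.9] [-0.24  -0.06   0.091] 43.0 0.666 -19.84 0.07
63 22.27 [0.4791 0.1741 0.1892] [ 0.9 -0.9  5.7] [-0.217 -0.081  0.12 ] 43.0 0.667 -22.8 0.093
open 23.12 [0.4788 0.1744 0.189 ] [0.5 0.3 0.7] [-0.021  0.02   0.036] 0.0 1.0 -22.8 0.0
above 25.69 [0.4765 0.1735 0.32  ] [-0.8 -0.1 -0.6] [0.005 0.026 0.001] 0.0 1.001 -85.92 0.006
```

View pics/cmp.png

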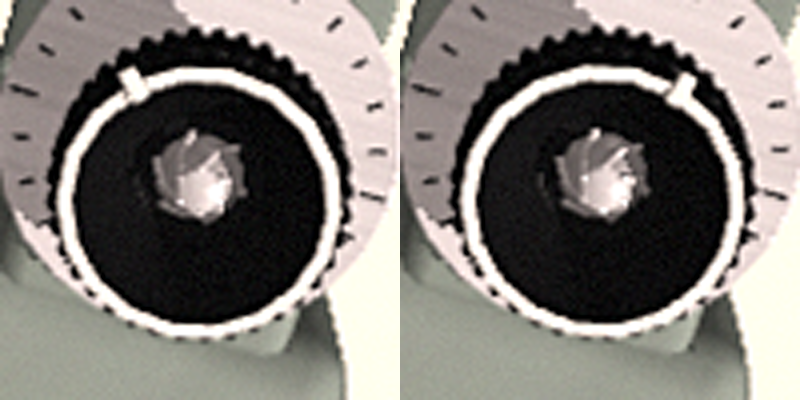

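The rib moved from about 29° left to about 33° right. That is about 62°, so the ring has settled on click 4 from the start, four clicks back from the touch at click 8. Nothing is being touched, so I'm handing in.

```bash
python3 -c "
from bench import job
print(job.hand_in())"
```

```text
the job is handed in; nothing more can be done
None
```

I felt the burrs touch at the 8th click clockwise, backed the ring off four clicks and let go, and the before/after pictures agree with that; the wrist torque peaked at about 1.1 N m at the touch, just over the 1 N m limit, so I can't rule out that the burrs were wrung, and I didn't re-check the cup, dish and beaker by camera, though the arm worked only above and around the ring.

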